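# Open the blast gate and start the dust extractor without touching the switch

## Robot

A 6-joint arm with a two-finger parallel gripper is mounted at the origin on the work surface. World frame = base frame: x ahead of the robot, y to its left, z up, the work surface at z = 0. Lengths are in m, angles in degrees, forces in N, time in s.
With the tool pointing down it reaches from about 0.275 to 0.725 m from the base axis. Payload 5.6 kg.
Tool frame: the origin (TCP) lies midway between the tips of the shut fingers; the grasp point (between the pads) lies pinch_z behind it (pinch_z is the distance from the TCP to the grasp point, in m); z points along the fingers, y is the line along which they close (so a half turn about z gives the same grasp; the last joint's range is limited). The gripper opens to 85 mm and grips with 20 to 120 N. Pads are 22 mm wide; open, the fingers measure 114 mm over their backs; the gripper's body (76 mm by 85 mm) begins 54 mm behind the grasp point. The pads swing forward as they close: fully open they stand 13 mm farther back than shut.
Start: joints at [16.306, 14.616, 6.199, 0, -81.583, -16.306], TCP at [0.55, 0, 0.231] pointing down, gripper open.
Joint ranges: [-168.99, 168.99], [-69.2, 112.95], [-62.41, 85.93], [-164.36, 98.24], [-168.68, -3.75], [-174.98, 174.98]. Speed limits (degrees/s): [147.25, 147.25, 180, 180, 180, 180].

## Interface

Orientations are given as a 3x3 rotation matrix whose columns are the frame's x, y, z axes.
In Python, from workcell import get_obs, snapshot, hand_in, pinch_z gives the robot as it stands.
- The arm moves only by the shell command python3 -m jog 'ROWS' [FORCE]. ROWS is JSON, one flat list of numbers, 7 for each row, row after row: the opening, from -1 (shut) to 1 (fully open), then the shift along the tool's x, y, z in m, then the turn, a rotation vector about the tool's x, y, z in degrees. In form: [hand, dx, dy, dz, wx, wy, wz, hand, dx, dy, dz, wx, wy, wz, ...]. A call has 1 to 12 rows; each row is the pose to reach, as a shift and turn from the pose commanded when the call began, along the tool's axes at that moment; what a row does not reach only later rows make up. A row lasts 1/8 s, in which the tool goes at most 62.5 mm and 10.7 degrees, less where a joint would pass 70% of its speed; a pose out of reach is approached as far as the arm can. A call with a gripper value outside its range is refused whole. The fingers move at their own pace and stop on an object; FORCE is the grip in N (left out, the last holds). Time passes only in rows, so rows that repeat a pose let the fingers close. It gives the time, the measured TCP pose, the force, the opening and the grip force at its end, in the units of the state.
- get_obs(): the state, without advancing time (a new reading comes with each control period).
- snapshot(name): name is "scene" or "side" or "wrist"; returns a dict with "color" (420x560x3 uint8, red, green, blue), "camera_matrix" (3x3 intrinsics, pixels), "k1" (the pictures are not rectified: a ray, as slopes to the right and down, at radius r is drawn at 1 + k1 r^2 times it, then the intrinsics apply), "rvec" (rotation vector, rad) and "tvec" (3), from world to camera coordinates, as OpenCV has them. Camera axes: x right, y down, z forward; pixel columns grow to the right and rows downward; lengths in m; the calibration is good to about 2 mm. A picture is of the moment at which its call begins. There is no depth.
- hand_in(): hands the job in; it is judged then, once.
The state is a dict: "t": time; "qpos": joint angles; "qd": joint speeds; "tau": joint torques, N m; "position": TCP position; "tool_rot": TCP orientation; "ft_force": force on the tool from outside, world axes, zero at the start; "ft_torque": the same for the moment, N m; "opening": finger opening in m; "gripper_force": force on a finger pad.
Only numpy, scipy, OpenCV 4.12 (cv2) and the standard library are available. Lean on these libraries where they do the work, as an engineer would, in place of code of your own. Each camera call takes 0.05 s, during which the arm holds its last target. There are 200 camera calls.

## Task

Get the bench's dust extraction running: push the orange tab with the fingertips, without gripping it, until the yellow blast gate is fully open. Then point down at the middle of the green touch-free pad from about three centimetres above, for at least two seconds and without touching the panel, and finally draw the hand back a good twenty centimetres from the green pad. Do not go near the green pad before the gate is open, never point at the red or the blue pad, and leave the loose things on the bench where they lie.

Things in the scene. Friction and masses are not known exactly. Their poses are not given: they have to be found in the camera images.
- gate: Grey and aluminium dust port fixed to the bench, 150 mm (own x) by 270 mm (own y), rails 20 mm high; its place and yaw change. Origin: centre of the underside. The plate opens along its own +y, baring a 76 mm round black opening at the -y end. Between the rails (106 mm apart) all but the tab is below 15 mm, save a 20 mm high bar at the +y end
- gate_plate (a joint): Slide of the yellow gate plate in m: about 0 to 0.015 at the start (shut), 0.095 at its end stop (fully open). It moves with a steady friction of about 2.5 N and stays where it is left; counts as open above 0.082
- tab (a point): Middle of the top edge of the upright orange tab on the yellow plate, 68 mm above the bench; it travels with the plate. The tab is 60 mm wide (gate's x), 10 mm thick (gate's y) and stands 54 mm up from the plate. The clear side to push is its outer face, towards the gate's -y. Axes as the gate's
- panel: Grey box with black top, the touch-free switch panel, 250 mm (own x) by 100 mm (own y), 46 mm high, fixed, in another place and yaw each time, with three round pads in a row along its x. Must not be touched. Origin: centre of the underside, on the bench
- green_pad: Green round start pad, 54 mm across, 6 mm thick, flat on the panel; which of the three places it has changes. Origin: centre of its underside, 46 mm above the bench; its top is at 52 mm. Neighbouring pads are 75 mm apart, centre to centre
- red_pad: Red round stop pad, same size as the green one, origin likewise
- blue_pad: Blue round lamp pad, same size as the green one, origin likewise
- pencil: Flat red carpenter's pencil, 165 mm long, 8 mm high, lying beside the panel. Origin: its underside, at the middle. Bystander
- brush: Hand brush with wooden handle, 200 mm long, lying beside the gate, on its own +x side. Origin: its underside. Bystander
- plane: Dark wooden hand plane, 240 by 64 mm, about 120 mm high, beyond the work. Origin: centre of its underside. Bystander
- mug: Blue mug, 80 mm across, 95 mm high. Origin: centre of its underside. Bystander
- glue: White glue bottle with yellow label, 60 mm across, 150 mm high, at the left. Origin: centre of its underside. Bystander
- chisel: Chisel with wooden handle, 262 mm long, 30 mm high, lying near the robot. Origin: its underside, near the middle. Bystander
- hammer: Hammer with wooden handle, lying at the left of the bench. Origin: its underside. Bystander

How it is judged:
By the outcome, as a careful person would: the job done as asked, in the order asked, and still so for the second after the job is handed in, with the robot touching nothing.
It also fails if it takes over 48 s, if anything falls off the work surface, if the arm or the gripper's body presses on something with over 40 N, if the wrist force passes 120 N, or if a joint passes its speed limit or range.

## Working session

There is one attempt and no reset: what is moved stays moved. The work goes in short steps, Python scripts to look and compute and a shell command to move; the robot and the scene stay as the last step left them, time stands still between calls to the robot, and variables do not carry over. Pictures are saved under pics/ and viewed, at most 10 in all, crops included, and the job is handed in when it is done.

```bash
mkdir -p pics
cat > h.py <<'E'
import cv2,numpy as np
from workcell import *
def take(n,f):
    s=snapshot(n); cv2.imwrite('pics/'+f,s['color'][:,:,::-1]); np.save('pics/'+f[:-4]+'.npy',s,allow_pickle=True); return s
def load(f): return np.load('pics/'+f+'.npy',allow_pickle=True).item()
def w(s,u,v,z):
    K=np.array(s['camera_matrix']);a=np.array([(u-K[0,2])/K[0,0],(v-K[1,2])/K[1,1]]);x=a.copy()
    for _ in range(30): x=a/(1+s['k1']*(x@x))
    R=cv2.Rodrigues(np.array(s['rvec'],float))[0];t=np.array(s['tvec'],float).ravel()
    c=-R.T@t;d=R.T@np.array([*x,1]);return np.round(c+d*(z-c[2])/d[2],4)
E
python3 - <<'E'
from h import *
a=take('scene','a.png');b=take('side','b.png')
print(pinch_z,get_obs())
cv2.imwrite('pics/a.png',a['color'][:,:,::-1])
E
```

```text
0.0187 {'t': 0.1, 'qpos': array([ 1.63050878e+01,  1.46482279e+01,  6.13726877e+00, -2.32056523e-02,
       -8.15816881e+01, -1.63056840e+01]), 'qd': array([-0.07695028, -0.00711904,  0.17363663,  0.02943975, -0.01339851,
        0.05615067]), 'tau': array([-2.13976258e-03, -3.87604666e+01,  2.38473254e+01,  5.37796766e+00,
       -3.79605262e-03, -3.77010252e-06]), 'position': array([5.49560853e-01, 3.68443522e-05, 2.30496333e-01]), 'tool_rot': array([[-6.99667198e-05, -9.99998612e-01, -1.66443481e-03],
       [-9.99999995e-01,  7.00823863e-05, -6.94347038e-05],
       [ 6.95512550e-05,  1.66442994e-03, -9.99998612e-01]]), 'ft_force': array([-0.04985544, -0.04787522,  0.09212814]), 'ft_torque': array([0.02309948, 0.05001524, 0.0432697 ]), 'gripper_force': 0.0, 'opening': 0.08567877296200747}
```

View pics/a.png

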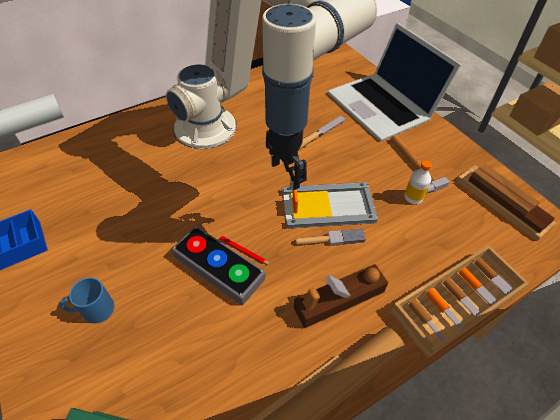

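View pics/b.png

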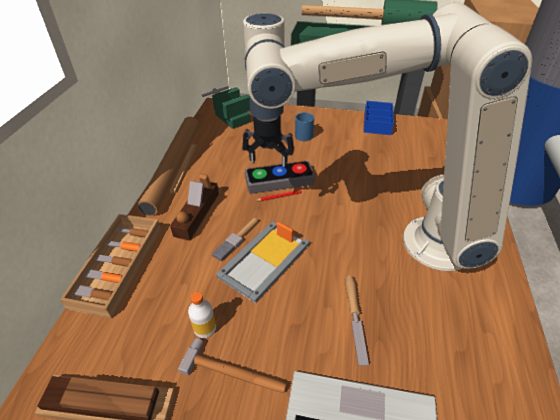

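The scene picture shows the gate at about (330,205), its tab at (295,203), and the panel pads red (196,244), blue (217,258) and green (239,272). The side picture shows the tab at (286,233) and the green pad at (260,174).

Run:
```python
from h import *
def blob(s,m,box):
    x0,y0,x1,y1=box; k=np.zeros(m.shape,bool);k[y0:y1,x0:x1]=1
    v,u=np.nonzero(m&k); return u,v
for n,boxes in (('a',[(180,230,260,290),(280,175,380,230)]),('b',[(245,160,315,190),(210,215,320,300)])):
    s=load(n);c=s['color'].astype(int);r,g,b=c[...,0],c[...,1],c[...,2]
    for nm,m in (('R',(r>150)&(g<90)&(b<90)),('G',(g>110)&(r<90)&(b<130)),('B',(b>130)&(r<90))):
        u,v=blob(s,m,boxes[0]); print(n,nm,len(u),w(s,(u.min()+u.max())/2,(v.min()+v.max())/2,.052),w(s,np.median(u),np.median(v),.052))
    for nm,m,z in (('orange',(r>150)&(g<130)&(g>50)&(b<70),.068),('yellow',(r>180)&(g>150)&(b<90),.014)):
        u,v=blob(s,m,boxes[1]); pts=np.c_[u,v]
        if nm=='orange':
            print(n,nm,len(u),u.min(),u.max(),v.min(),v.max()); 
        bx=cv2.boxPoints(cv2.minAreaRect(pts.astype(np.float32))); 
        print(n,nm,[list(map(float,w(s,*p,z)[:2])) for p in bx],bx.round().tolist())
a=load('a');b=load('b')
A=cv2.resize(a['color'][170:235,275:385],None,fx=5,fy=5,interpolation=2)
B=cv2.resize(b['color'][215:300,210:320],None,fx=3,fy=3,interpolation=2)
C=np.zeros((590,550,3),np.uint8);C[:325]=A;C[330:585,:330]=B
cv2.imwrite('pics/c.png',C[...,::-1])
```

```text
a R 383 [ 0.541 -0.185  0.052] [ 0.508  -0.2318  0.052 ]
a G 247 [ 0.6319 -0.185   0.052 ] [ 0.6326 -0.1839  0.052 ]
a B 238 [ 0.5622 -0.2144  0.052 ] [ 0.5629 -0.2132  0.052 ]
a orange 1451 280 379 175 229
a orange [[0.4016, 0.0768], [0.5543, 0.3387], [0.7139, 0.2077], [0.5758, -0.0272]] [[280.0, 175.0], [379.0, 175.0], [379.0, 229.0], [280.0, 229.0]]
a yellow [[0.4401, 0.0937], [0.4932, 0.206], [0.5798, 0.1512], [0.5287, 0.0448]] [[291.0, 193.0], [330.0, 190.0], [332.0, 216.0], [293.0, 219.0]]
b R 91 [ 0.4914 -0.2406  0.052 ] [ 0.4933 -0.2403  0.052 ]
b G 90 [ 0.6269 -0.1823  0.052 ] [ 0.6281 -0.1792  0.052 ]
b B 92 [ 0.5581 -0.213   0.052 ] [ 0.5594 -0.2098  0.052 ]
b orange 4702 210 319 215 299
b orange [[0.6304, 0.3763], [0.7302, 0.0742], [0.3863, 0.0099], [0.3491, 0.322]] [[210.0, 299.0], [210.0, 215.0], [319.0, 215.0], [319.0, 299.0]]
b yellow [[0.5769, 0.1499], [0.518, 0.022], [0.4391, 0.0965], [0.5, 0.214]] [[252.0, 250.0], [278.0, 224.0], [298.0, 244.0], [272.0, 270.0]]
```

View pics/c.png

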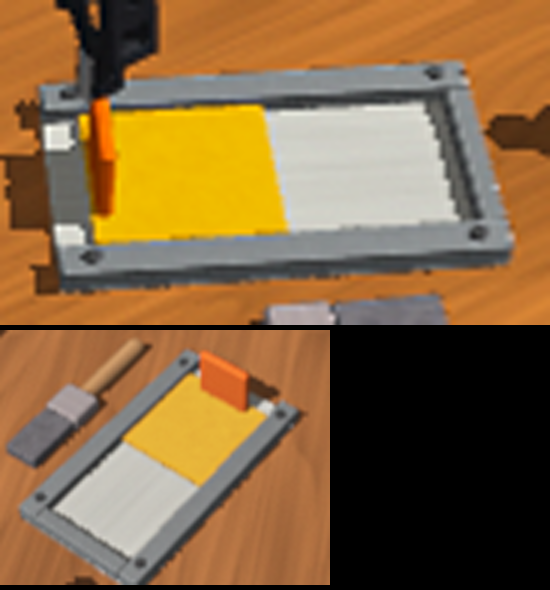

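The enlarged picture shows the rail corners and the tab's top edge. In scene pixels the corners are (283,187), (368,182), (378,217) and (287,225). In side pixels the tab's top edge runs from (277,222) to (293,231).

Run:
```python
from h import *
a=load('a');b=load('b')
for s,P in((a,[(283,187.4),(368,182.4),(377.6,217.4),(287.4,225)]),(b,[(310,242.3),(251.7,298.3),(217.3,275),(273.3,221.7)])):
    W=np.array([w(s,*p,.02)[:2] for p in P]);print(W.tolist(),W.mean(0))
    for i,j in((0,1),(3,2)): d=W[j]-W[i];print(np.hypot(*d),np.degrees(np.arctan2(d[1],d[0]))-90)
    print(np.hypot(*(W[0]-W[3])))
print('tab',w(b,277,222,.068),w(b,292.7,231.3,.068),w(b,(277+292.7)/2,226.7,.068))
```

```text
[[0.4133, 0.0813], [0.531, 0.3247], [0.6561, 0.2617], [0.5447, 0.0169]] [0.536275 0.17115 ]
0.27036429128122674 -25.80683863882969
0.2689553866350328 -24.468637556696976
0.14633290812390762
[[0.4024, 0.0878], [0.5333, 0.3228], [0.6514, 0.2645], [0.5342, 0.0202]] [0.530325 0.173825]
0.2689977880949953 -29.118737279185886
0.2709581702034467 -25.628805336431427
0.1481249472573746
tab [0.5122 0.0653 0.068 ] [0.4571 0.0956 0.068 ] [0.4843 0.0808 0.068 ]
```

```bash
python3 -m jog '[-1,-0.018,0.044,0,0,0,9, -1,-0.035,0.088,0,0,0,18, -1,-0.035,0.088,0,0,0,26, -1,-0.035,0.088,0.05,0,0,26, -1,-0.035,0.088,0.1,0,0,26, -1,-0.035,0.088,0.1,0,0,26, -1,-0.035,0.088,0.1,0,0,26, -1,-0.035,0.088,0.1,0,0,26]'
python3 - <<'E'
from h import *
s=take('wrist','d.png');t=take('scene','e.png');print(get_obs()['position'],get_obs()['opening'])
C=np.hstack([cv2.resize(s['color'],(460,345)),cv2.resize(t['color'][140:290,180:380],(338,254)).copy() if 0 else cv2.resize(t['color'][150:300,230:378],(338,345))])
cv2.imwrite('pics/de.png',C[...,::-1])
E
```

```text
t: 1.1
position: [0.4636, 0.0355, 0.1335]
tool_rot: [[-0.438, -0.899, 0.004], [-0.899, 0.438, 0.001], [-0.003, -0.003, -1.0]]
ft_force: [0.2, -0.5, 0.1]
opening: -0.0004
gripper_force: 0.0
[0.46302196 0.03535938 0.13286555] 0.00041355840846382647
```

View pics/de.png

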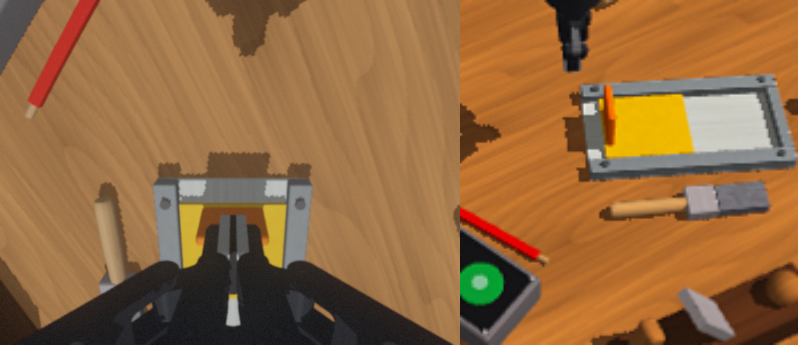

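The wrist view shows the gate square to the tool, with the tab at (232,225) in line with the fingers. The way down is clear, so I'll descend and start the push.

```bash
python3 -m jog '[-1,0,0,0.05,0,0,0, -1,0,0,0.097,0,0,0, -1,0,0,0.097,0,0,0, -1,-0.01,0,0.097,0,0,0, -1,-0.02,0,0.097,0,0,0, -1,-0.03,0,0.097,0,0,0, -1,-0.04,0,0.097,0,0,0, -1,-0.05,0,0.097,0,0,0, -1,-0.06,0,0.097,0,0,0, -1,-0.07,0,0.097,0,0,0, -1,-0.08,0,0.097,0,0,0, -1,-0.08,0,0.097,0,0,0]'
```

```text
t: 2.7
position: [0.4975, 0.108, 0.0341]
tool_rot: [[-0.438, -0.899, 0.0], [-0.899, 0.438, 0.001], [-0.001, 0.0, -1.0]]
ft_force: [0.5, -0.4, -0.3]
opening: -0.0003
gripper_force: 0.0
```

```bash
python3 -m jog '[-1,-0.007,0,0,0,0,0, -1,-0.014,0,0,0,0,0, -1,-0.021,0,0,0,0,0, -1,-0.028,0,0,0,0,0, -1,-0.028,0,0,0,0,0]'
python3 - <<'E'
from h import *
s=take('wrist','f.png');t=take('scene','g.png');print(get_obs()['ft_force'])
C=np.hstack([cv2.resize(s['color'],(460,345)),cv2.resize(t['color'][150:250,260:398],(338,245+100))])
cv2.imwrite('pics/fg.png',C[...,::-1])
E
```

```text
t: 3.32
position: [0.5099, 0.133, 0.0343]
tool_rot: [[-0.438, -0.899, 0.001], [-0.899, 0.438, 0.001], [-0.001, -0.0, -1.0]]
ft_force: [-0.7, -0.4, 0.8]
opening: 0.0
gripper_force: 0.1
[ 0.35597079 -0.36506012 -0.09734918]
```

View pics/fg.png

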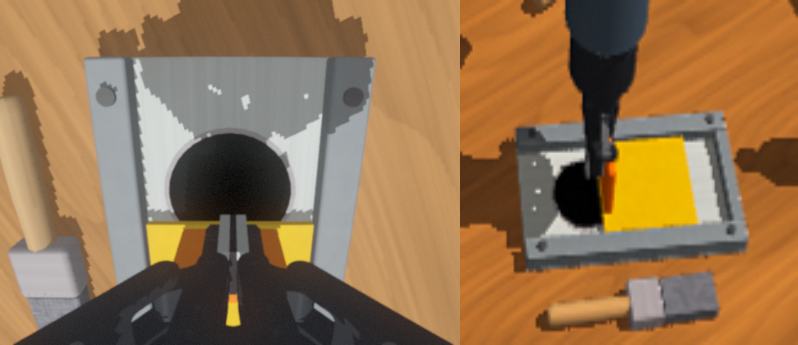

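The tab is moving with the fingertips and stays square to them. The opening at (230,185) in the wrist view is mostly bared, and about 2 cm of bright bed remains. I'll go on in small steps and watch the force.

```bash
python3 -m jog '[-1,-0.004,0,0,0,0,0, -1,-0.008,0,0,0,0,0, -1,-0.012,0,0,0,0,0, -1,-0.012,0,0,0,0,0]'; python3 -m jog '[-1,-0.003,0,0,0,0,0, -1,-0.003,0,0,0,0,0]'; python3 -m jog '[-1,-0.003,0,0,0,0,0, -1,-0.003,0,0,0,0,0]'
```

```text
t: 3.92
position: [0.5149, 0.1435, 0.0343]
tool_rot: [[-0.438, -0.899, 0.001], [-0.899, 0.438, 0.001], [-0.001, -0.0, -1.0]]
ft_force: [0.4, -0.6, -0.5]
opening: -0.0001
gripper_force: 0.0
t: 4.18
position: [0.5159, 0.1458, 0.0342]
tool_rot: [[-0.438, -0.899, -0.0], [-0.899, 0.438, 0.0], [-0.0, 0.0, -1.0]]
ft_force: [0.8, -0.8, 0.2]
opening: 0.0002
gripper_force: 0.6
t: 4.42
position: [0.5172, 0.1485, 0.0342]
tool_rot: [[-0.438, -0.899, -0.0], [-0.899, 0.438, 0.0], [-0.0, 0.0, -1.0]]
ft_force: [-1.3, -1.6, 0.5]
opening: -0.0001
gripper_force: 0.8
```

```bash
for i in 1; do python3 -m jog '[-1,-0.003,0,0,0,0,0, -1,-0.003,0,0,0,0,0]'|sed -n '2p;4p'; python3 -m jog '[-1,-0.002,0,0,0,0,0, -1,-0.002,0,0,0,0,0]'|sed -n '2p;4p'; done
python3 - <<'E'
from h import *
s=take('wrist','i.png');t=take('scene','j.png');print(get_obs()['ft_force'])
C=np.hstack([cv2.resize(s['color'],(460,345)),cv2.resize(t['color'][150:250,260:398],(338,245+100))])
cv2.imwrite('pics/ij.png',C[...,::-1])
E
```

```text
position: [0.5181, 0.1504, 0.0342]
ft_force: [-1.3, -4.6, 2.7]
position: [0.5181, 0.1504, 0.0343]
ft_force: [-2.5, -10.4, 5.9]
[ -3.67059896 -10.16264633   6.24049364]
```

View pics/ij.png

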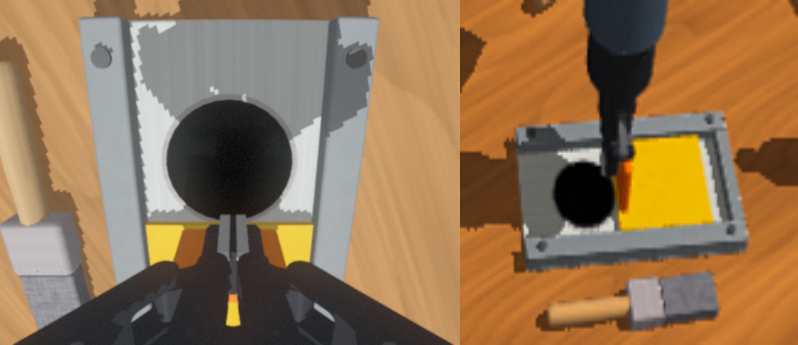

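The gate is on its end stop: the force rose to about 10 N with no more motion, and the round opening at (230,158) is fully bared. I'll draw back, lift, and look at the green pad from its gate side.

```bash
python3 -m jog '[-1,0.02,0,0,0,0,0, -1,0.03,0,0,0,0,0, -1,0.03,0,-0.06,0,0,0, -1,0.03,0,-0.12,0,0,0, -1,0.03,0,-0.18,0,0,0, -1,0.05,-0.05,-0.18,0,0,0, -1,0.075,-0.1,-0.18,0,0,0, -1,0.1,-0.15,-0.18,0,0,0, -1,0.125,-0.2,-0.18,0,0,0, -1,0.149,-0.242,-0.18,0,0,0, -1,0.149,-0.242,-0.18,0,0,0, -1,0.149,-0.242,-0.18,0,0,0]'
python3 - <<'E'
from h import *
s=take('wrist','k.png');o=get_obs();print(o['position'])
c=s['color'].astype(int);r,g,b=c[...,0],c[...,1],c[...,2]
for nm,m in (('R',(r>150)&(g<90)&(b<90)),('G',(g>110)&(r<90)&(b<130)),('B',(b>130)&(r<90))):
    n,l,st,ce=cv2.connectedComponentsWithStats(m.astype(np.uint8)); i=1+np.argmax(st[1:,4]); print(nm,st[i],ce[i],w(s,*ce[i],.052))
    if nm=='G': print('tool d',o['tool_rot'].T@(w(s,*ce[i],.082)*0+np.r_[w(s,*ce[i],.052)[:2],.082]-o['position']))
E
```

```text
t: 6.52
position: [0.6716, -0.0872, 0.214]
tool_rot: [[-0.439, -0.899, 0.0], [-0.899, 0.439, 0.001], [-0.001, 0.0, -1.0]]
ft_force: [-0.1, 0.5, -0.5]
opening: 0.0
gripper_force: 0.0
[ 0.67145068 -0.08668424  0.21451509]
R [ 337    0  116  140 2122] [395.5         68.28510839] [ 0.5484 -0.1354  0.052 ]
G [ 247   21   67   72 3206] [279.37991266  56.86743606] [ 0.6285 -0.1832  0.052 ]
tool d [ 0.10566211 -0.00360409  0.13244935]
B [323   0  51  18 680] [345.50588235   6.89852941] [ 0.5668 -0.1938  0.052 ]
```

View pics/k.png

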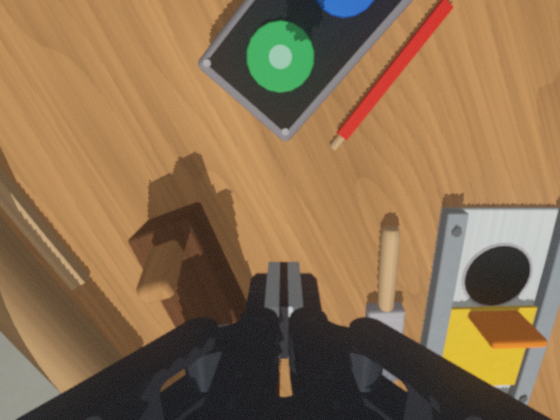

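The wrist picture shows the green pad whole at (280,57), which agrees with the first estimate. The gate is still open at (497,275), and the plane lies left of the path. I'll go over the pad and down to 3 cm.

```bash
python3 -m jog '[-1,0.053,-0.002,0,0,0,0, -1,0.106,-0.004,0,0,0,0, -1,0.106,-0.004,0,0,0,0, -1,0.106,-0.004,0.05,0,0,0, -1,0.106,-0.004,0.1,0,0,0, -1,0.106,-0.004,0.12,0,0,0, -1,0.106,-0.004,0.132,0,0,0, -1,0.106,-0.004,0.132,0,0,0, -1,0.106,-0.004,0.132,0,0,0]'
python3 - <<'E'
from h import *
s=take('wrist','l.png');t=take('side','m.png')
C=np.hstack([cv2.resize(s['color'],(460,345)),cv2.resize(t['color'][110:240,200:328],(338,345))])
cv2.imwrite('pics/lm.png',C[...,::-1])
E
```

```text
t: 7.7
position: [0.6297, -0.184, 0.0839]
tool_rot: [[-0.438, -0.899, 0.003], [-0.899, 0.438, -0.001], [-0.001, -0.003, -1.0]]
ft_force: [0.3, -0.1, 0.1]
opening: -0.0001
gripper_force: 0.0
```

View pics/lm.png

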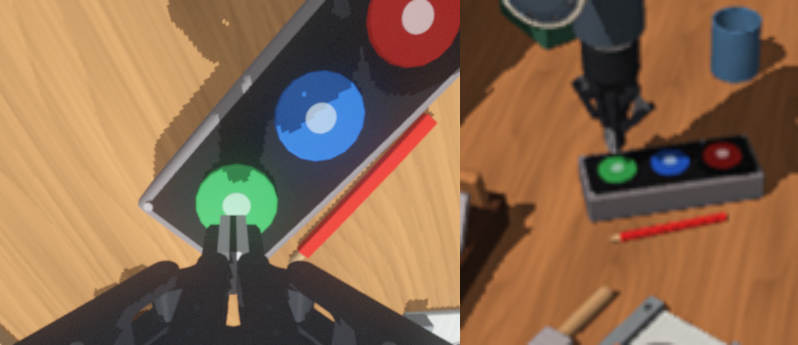

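The fingertips point at the middle of the green pad at (236,205) with a clear gap, about 31 mm above its top. I'll hold for 3 s, then lift off and draw back on the gate side, away from blue.

```bash
for i in 1 2; do python3 -m jog '[-1,0,0,0,0,0,0, -1,0,0,0,0,0,0, -1,0,0,0,0,0,0, -1,0,0,0,0,0,0, -1,0,0,0,0,0,0, -1,0,0,0,0,0,0, -1,0,0,0,0,0,0, -1,0,0,0,0,0,0, -1,0,0,0,0,0,0, -1,0,0,0,0,0,0, -1,0,0,0,0,0,0, -1,0,0,0,0,0,0]'|sed -n 1,2p; done
python3 -m jog '[-1,0,0,-0.06,0,0,0, -1,0,0,-0.12,0,0,0, -1,0,0,-0.17,0,0,0, -1,-0.05,0.02,-0.19,0,0,0, -1,-0.1,0.04,-0.2,0,0,0, -1,-0.15,0.06,-0.2,0,0,0, -1,-0.2,0.08,-0.2,0,0,0, -1,-0.2,0.08,-0.2,0,0,0, -1,-0.2,0.08,-0.2,0,0,0, -1,-0.2,0.08,-0.2,0,0,0]'
python3 - <<'E'
from h import *
t=take('scene','n.png');s=take('wrist','o.png');print(get_obs()['qd'])
C=np.hstack([cv2.resize(t['color'],(480,360)),cv2.resize(s['color'],(320,240),).repeat(1,0)] if 0 else [cv2.resize(t['color'],(480,360)),cv2.resize(s['color'],(320,360))])
cv2.imwrite('pics/no.png',C[...,::-1])
E
```

```text
t: 9.3
position: [0.6287, -0.1843, 0.0823]
t: 10.8
position: [0.6287, -0.1843, 0.0823]
t: 12.05
position: [0.6445, 0.0294, 0.2825]
tool_rot: [[-0.44, -0.898, 0.0], [-0.898, 0.44, -0.0], [0.0, -0.0, -1.0]]
ft_force: [0.7, 0.1, 1.7]
opening: -0.0002
gripper_force: 0.0
[ 0.14234849 -0.02719328  0.0129762  -0.06546719 -0.05410452 -0.06865951]
```

View pics/no.png

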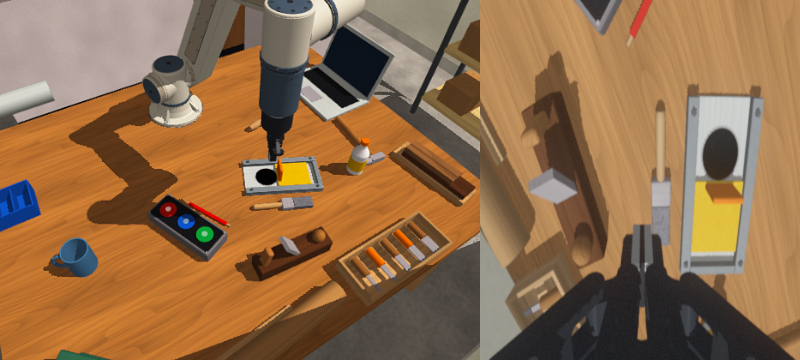

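The gate is open, the bystanders lie where they were, and the hand is about 30 cm from the green pad, touching nothing.

```bash
python3 -c "from workcell import hand_in;print(hand_in())"
```

```text
the job is handed in; nothing more can be done
None
```

The job is handed in: the gate is open against its end stop, I pointed at the green pad from about 3 cm for 3 s without touching the panel, and the hand is back about 30 cm with the loose things unmoved; the verdict was not shown.

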